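# Eject a battery pack from the test dock and stand it in the charger

### The arm

A 6-joint arm with a two-finger parallel gripper is mounted at the origin on the work surface. World frame = base frame: x ahead of the robot, y to its left, z up, the work surface at z = 0. Lengths are in mm, angles in degrees, forces in N, time in s.
With the tool pointing down it reaches from about 300 to 850 mm from the base axis. Payload 4.2 kg.
Tool frame: the origin (TCP) lies at the very end of the fingers, on their centre line; the grasp point (between the pads) lies 19 mm behind it (env.grip_point_offset is the distance from the TCP to the grasp point, in mm); z points along the fingers, y is the line along which they close (so a half turn about z gives the same grasp; the last joint's range is limited). The gripper opens to 91 mm and grips with 3 to 60 N. Pads are 32 mm wide; open, the fingers measure 118 mm over their backs; the gripper's body (76 mm by 178 mm) begins 60 mm behind the grasp point.
Start: joints at [-75.974, 18.312, 89.639, -0, 72.044, -1.146], TCP at [150.489, -554.974, 213.976] pointing down, gripper open.
Joint ranges: [-177.97, 177.97], [-48.28, 115.42], [12.27, 149.76], [-77.06, 257.06], [2.81, 150.46], [-146.56, 146.56]. Speed limits (degrees/s): [147.25, 147.25, 180, 180, 180, 180].

### API

Orientations are given as [roll, pitch, yaw] about the fixed x, y, z axes, in that order (R = Rz(yaw) Ry(pitch) Rx(roll)).
In Python, from workcell import env gives the robot as it stands. The module is installed in compiled form; this text tells all that it offers.
- The arm moves only by the tool arm_command, never from a script. Its argument "rows" is a list of rows, each an object with "delta_pos": the shift along the tool's x, y, z in mm, a list of three; "roll": the turn about the tool's z in units of 5 degrees (1.0 is 5 degrees); "jaw": the opening in per cent of the stroke, from 0 (shut) to 100 (fully open). A call has 1 to 20 rows; each row is the pose to reach, as a shift and turn from the pose commanded when the call began, along the tool's axes at that moment; what a row does not reach only later rows make up. A row lasts 1/12 s, in which the tool goes at most 41.7 mm and 7.16 degrees, less where a joint would pass 70% of its speed; a pose out of reach is approached as far as the arm can. A call with a gripper value outside its range is refused whole. The fingers move at their own pace and stop on an object; "squeeze" is the grip in N (left out, the last holds). Time passes only in rows, so rows that repeat a pose let the fingers close. It gives the time, the measured TCP pose, the force, the opening and the grip force at its end, in the units of the state.
- env.state(): the state, without advancing time (a new reading comes with each control period).
- env.grab_frame(name): name is "scene" or "side" or "wrist"; returns a dict with "img" (480x640x3 uint8, blue, green, red), "z_map" (480x640 float32, mm along the optical axis (not along the pixel's ray), 0 where there is no reading), "fov_y" (degrees; the focal length in pixels is half the picture's height over the tangent of half this angle, whatever the lens; pixels are square), "cx", "cy" (the principal point, pixels), "dist" ([k1, k2, p1, p2, k3] as OpenCV has them; the pictures are not rectified), "R" (3x3) and "t" (3): a world point X has camera coordinates R X + t; the wrist camera has in their place "T_tool_cam" (4x4, takes a point from camera to tool coordinates, whose origin is the TCP and whose axes are the flange's). Camera axes: x right, y down, z forward; pixel columns grow to the right and rows downward; lengths in mm; the calibration is good to about 2 mm. A picture is of the moment at which its call begins: read the wrist's pose just before it.
- env.job_done(): hands the job in; it is judged then, once.
The state is a dict: "time_s": time; "qpos": joint angles; "qvel": joint speeds; "effort": joint torques, N m; "ee_pos": TCP position; "ee_rot": TCP orientation; "force": force on the tool from outside, world axes, zero at the start; "torque": the same for the moment, N m; "gripper_width": finger opening in mm; "gripper_force": force on a finger pad.
Only numpy, scipy, OpenCV 4.12 (cv2) and the standard library are available. Lean on these libraries where they do the work, as an engineer would, in place of code of your own. Each camera call takes 0.05 s, during which the arm holds its last target. There are 200 camera calls.

### The job

The battery pack lies sunk in the pocket of the test dock, too deep to grip. Push the dock's red ejector lever firmly all the way down to its stop, without forcing it, so that the pack's blunt end swings up and stays up; then take the pack out and lower it, orange terminal end down, into the well of the charging stand until it rests on the bottom, and only then let go, leaving it standing upright there. Leave the multimeter, the mouse and the screwdriver alone.

Things in the scene. Friction and masses are not known exactly. Their poses are not given: they have to be found in the camera images.
- dock_pocket (a point): Centre of the pocket floor, 20 mm above the bench, of the fixed beige test dock (134 x 72 x 54 mm). x: along the pocket away from the lever, z up; the lever and the pack's terminal end are at the -x end. Pocket 124 x 54 mm; its long walls reach 34 mm above its floor (2 mm above the seated pack).
- ejector_pad (a point): Middle of the upper face of the ejector's red pad (40 x 42 mm). The lever is a seesaw on a level axis along dock y, 74 mm to the -x side of the pocket centre, 22 mm above the bench, 55 mm from this point. At rest it slopes up away from the dock (36 deg, point 59 mm up); fully down it slopes 11 deg down (point 17 mm above the bench). Push it from above; its 85 mm inner arm lifts the pack.
- ejector (a joint): Lever angle in rad: 0 at the top of its free play, meets the pack at 0.15, rigid stop at 0.82 (fully down). Starts between 0 and 0.12. A stiff friction hinge: about 3 to 7 N on the pad in the free play, 7 to 15 N while lifting the pack; it stays where it is left. More than 60 N on the lever damages it.
- pack_center (a point): Centre of the battery pack, a dark block 120 x 50 x 32 mm, 0.2 to 0.33 kg, orange at its terminal end, blue label on top. x: along the length to the terminal end, y: along the 50 mm width, z: out of the label. Starts flat in the dock, terminals towards the lever; with the lever down it lies on the lever's arm at about 38 deg, terminals low, its blunt (-x) end 70 mm higher, clear of the pocket's walls.
- pack_terminals (a point): Centre of the pack's terminal end face (the orange end with brass contacts), 60 mm from the pack's centre along pack x.
- well_floor (a point): Centre of the well's floor, 10 mm above the bench, in the fixed beige charging stand (100 x 110 x 56 mm, orange stripe on top). z up. The well is 46 mm deep, 38 mm along x and 56 mm along y (3 mm clearance to the pack each side), with a chamfered mouth. The pack stands in it on its terminal end, its 50 mm width along y, label facing either way; 74 mm of it stands clear.
- meter: Bystander: red and black handheld multimeter lying on its back, 160 x 78 x 40 mm; origin under its centre.
- mouse: Bystander: black computer mouse, 105 x 60 x 32 mm; origin under its centre.
- driver: Bystander: screwdriver lying on the bench, 180 mm long; origin under its middle.
Mind the look-alikes: they are no part of the job. Leave any pink look-alike of the part that bears pack_center alone. Leave any yellow look-alike of the part that bears well_floor alone.

How it is judged:
By the outcome, as a careful person would: the job done as asked, in the order asked, and still so for the second after the job is handed in, with the robot touching nothing.
It also fails if it takes over 64 s, if anything falls off the work surface, if the arm or the gripper's body presses on something with over 40 N, if the wrist force passes 120 N, or if a joint passes its speed limit or range.

## Working session

There is one attempt and no reset: what is moved stays moved. The work goes in short steps, Python scripts to look and compute and a tool call to move; the robot and the scene stay as the last step left them, time stands still between calls to the robot, and variables do not carry over. Pictures are saved under pics/ and viewed, at most 10 in all, crops included, and the job is handed in when it is done.

Besides the shell and the picture viewer there is one more tool, called as name([rows], argument=value, ...), one row to a line, values as JSON. arm_command: Moves the arm, as the interface text tells. Its arguments: {"type":"object","properties":{"rows":{"type":"array"},"squeeze":{"type":"number"}},"required":["rows"]}

```bash
mkdir -p pics
cat > h.py <<'E'
import numpy as np, cv2, pickle
from workcell import env
from scipy.spatial.transform import Rotation as Ro
def grab(n):
    s=env.state(); f=env.grab_frame(n); f['s']=s
    f['f']=240/np.tan(np.radians(f['fov_y'])/2)
    f['K']=np.array([[f['f'],0,f['cx']],[0,f['f'],f['cy']],[0,0,1.]])
    if n=='wrist':
        T=np.eye(4); T[:3,:3]=Ro.from_euler('xyz',s['ee_rot'],degrees=True).as_matrix(); T[:3,3]=s['ee_pos']
        C=T@np.array(f['T_tool_cam']); f['R']=C[:3,:3].T; f['t']=-f['R']@C[:3,3]
    f['R']=np.array(f['R']); f['t']=np.array(f['t'])
    return f
def rays(f,uv):
    p=cv2.undistortPoints(np.array(uv,float).reshape(-1,1,2),f['K'],np.array(f['dist'],float)).reshape(-1,2)
    return np.c_[p,np.ones(len(p))]
def depthpts(f,uv):
    uv=np.array(uv,int).reshape(-1,2); r=rays(f,uv); z=f['z_map'][uv[:,1],uv[:,0]]
    return (r*z[:,None]-f['t'])@f['R']
def plane(f,uv,h):
    d=rays(f,uv)@f['R']; c=-f['R'].T@f['t']
    return c+d*((h-c[2])/d[:,2])[:,None]
def cloud(f):
    v,u=np.mgrid[0:480,0:640]
    P=depthpts(f,np.c_[u.ravel(),v.ravel()]).reshape(480,640,3); P[f['z_map']==0]=np.nan
    return P
E
python3 - <<'E'
from h import *
for n in ('scene','side','wrist'):
    f=grab(n); cv2.imwrite(f'pics/{n}0.png',f['img']); pickle.dump(f,open(n+'0.pkl','wb'))
    print(n,f['fov_y'],-f['R'].T@f['t'],f['dist'],(f['z_map']==0).mean())
print(env.state())
E
```

```text
scene 51.608542810514614 [1427.53174183  140.10493062  649.24540197] [-0.04210103  0.          0.          0.          0.        ] 0.00375
side 54.75197572702268 [ 220.72713241  675.36990156 1001.69589802] [0.02522175 0.         0.         0.         0.        ] 0.0038639322916666666
wrist 66.326057729116 [ 227.46719621 -534.09109015  384.34033466] [0.02496953 0.         0.         0.         0.        ] 0.003932291666666666
{'time_s': 0.15, 'qpos': array([-7.59740436e+01,  1.83415529e+01,  8.96875086e+01, -2.05126263e-03,
        7.20438026e+01, -1.14685560e+00]), 'qvel': array([-0.0408289 , -0.0607473 , -0.24707957, -0.06481623,  0.03795971,
       -0.03215792]), 'effort': array([-1.32246937e-04, -4.12774944e+01, -2.32154381e+01,  7.28041073e-02,
        4.34187579e-02, -9.26143343e-05]), 'ee_pos': array([ 150.38925792, -554.61376055,  213.34945819]), 'ee_rot': array([-1.79927111e+02,  4.91774764e-04,  1.51734459e+01]), 'force': array([0.17971413, 0.14101001, 0.22546078]), 'torque': array([-0.03674317, -0.00950475,  0.04134242]), 'gripper_force': 0.0, 'gripper_width': 91.28904840450531}
```

View pics/scene0.png

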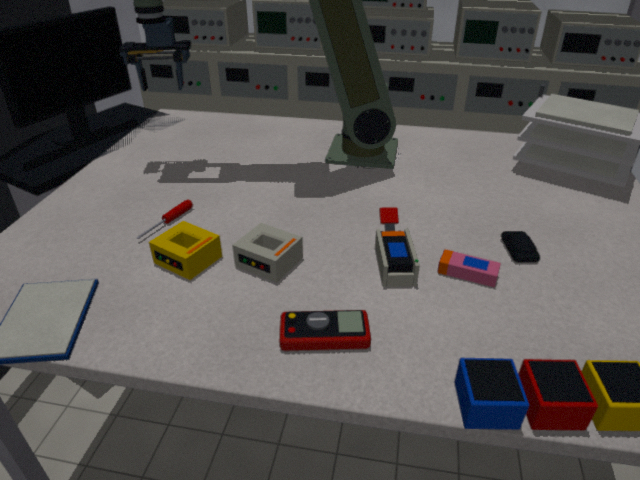

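View pics/side0.png

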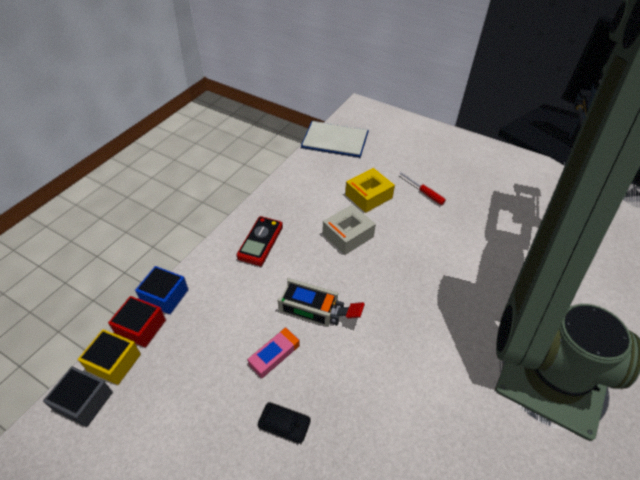

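The pack is the dark block with a blue label in the beige dock at scene (397,255) / side (310,302), with the red pad at scene (389,215). The pink block at scene (470,267) is the look-alike. The well is in the beige stand at scene (268,250) / side (348,230), and the yellow one at scene (187,248) is the look-alike. Next I measure from both views.

Run:
```python
from h import *
F={n:pickle.load(open(n+'0.pkl','rb')) for n in('scene','side')}
box={'scene':{'dock':(370,222,425,292),'pad':(375,203,402,226),'stand':(228,218,306,282)},
     'side':{'dock':(272,275,345,330),'pad':(340,298,368,322),'stand':(318,204,380,254)}}
for n,f in F.items():
    P=cloud(f); hsv=cv2.cvtColor(f['img'],cv2.COLOR_BGR2HSV); H,S,V=cv2.split(hsv)
    def reg(b): 
        m=np.zeros((480,640),bool); x0,y0,x1,y1=b; m[y0:y1,x0:x1]=1; return m
    B=box[n]
    def rep(name,m,c=False):
        Q=P[m]; Q=Q[~np.isnan(Q[:,0])]
        r=cv2.minAreaRect(Q[:,:2].astype(np.float32)); v,u=np.nonzero(m)
        print(n,name,len(Q),'uv',u.mean().round(1),v.mean().round(1),'mean',Q.mean(0).round(1),'z',np.percentile(Q[:,2],[5,50,95]).round(1),'rect',np.round(r[0],1),np.round(r[1],1),round(r[2],1))
    red=((H<6)|(H>174))&(S>150)&(V>60); rep('pad',red&reg(B['pad']))
    blue=(H>100)&(H<130)&(S>150); rep('label',blue&reg(B['dock']))
    org=(H>6)&(H<20)&(S>150); rep('terminal',org&reg(B['dock'])); rep('stripe',org&reg(B['stand']))
    z=P[...,2]
    rep('dockwalls',reg(B['dock'])&(z>48)&(z<62)&(S<100)); rep('dockall',reg(B['dock'])&(z>15)&~red)
    rep('standtop',reg(B['stand'])&(z>50)&(z<62)); rep('well',reg(B['stand'])&(z<45)&(z>0)&(V<255)&(np.abs(P[...,0]-np.nanmean(P[...,0][reg(B['stand'])&(z>50)]))<25)&(np.abs(P[...,1]-np.nanmean(P[...,1][reg(B['stand'])&(z>50)]))<25))
    cv2.imwrite(f'pics/{n}_crop.png',cv2.resize(f['img'][200:300,225:425] if n=='scene' else f['img'][195:345,250:400],None,fx=4,fy=4,interpolation=cv2.INTER_CUBIC))
```

```text
scene pad 260 uv 388.6 215.0 mean [455.9 112.1  56.7] z [47.1 56.6 65.8] rect [456.4 112.1] [35.8 39.1] 8.0
scene label 315 uv 397.3 250.3 mean [582.9 139.9  51.5] z [48.1 52.  54. ] rect [582.8 139.2] [96.5 43.2] 11.3
scene terminal 116 uv 392.6 233.3 mean [521.7 126.1  51.7] z [50.  51.8 53.7] rect [520.7 128. ] [24.2 52.4] 13.7
scene stripe 65 uv 284.3 247.1 mean [620.3 -90.2  55.8] z [54.7 56.  58.1] rect [627.8 -95.7] [17.5 89.6] 59.3
scene dockwalls 653 uv 396.4 250.0 mean [582.2 137.9  52.2] z [49.1 52.3 54.8] rect [571.9 137.2] [137.4  72.8] 12.1
scene dockall 2012 uv 396.0 254.3 mean [586.3 137.8  44.5] z [21.1 50.6 54.1] rect [553.2 132.9] [180.2  72.9] 12.3
scene standtop 1313 uv 266.9 242.2 mean [ 608.4 -131.    55.1] z [51.6 55.4 57.4] rect [ 604.5 -132.1] [113.2 104.6] 70.3
scene well 81 uv 271.7 244.7 mean [ 587.  -127.7   33.9] z [20.5 34.5 43.9] rect [ 588.6 -131.7] [48.2 10.5] 87.3
side pad 206 uv 354.6 310.1 mean [452.3 114.1  59.1] z [48.7 59.  68.1] rect [453.9 112.2] [35.1 41.3] 12.0
side label 303 uv 303.5 295.3 mean [581.  138.9  52.4] z [49.7 52.8 55.7] rect [569.2 144.4] [86. 60.] 12.0
side terminal 185 uv 325.6 303.6 mean [523.  129.7  50.3] z [34.2 51.8 55.3] rect [535.4 171.2] [148.1  41.8] 72.0
side stripe 43 uv 336.7 229.4 mean [618.7 -89.9  57.8] z [54.5 57.8 60.8] rect [619.7 -89.5] [ 9.1 67.7] 67.8
side dockwalls 747 uv 306.2 296.9 mean [572.9 139.6  53. ] z [49.5 53.  57. ] rect [570.5 137.8] [133.4  75.6] 12.7
side dockall 1993 uv 310.9 302.1 mean [557.8 142.2  45.3] z [21.  51.1 55.9] rect [565.6 134.9] [159.1 129.7] 44.0
side standtop 920 uv 348.8 223.3 mean [ 603.  -129.6   56.2] z [52.4 56.3 59.8] rect [ 604.1 -131.9] [115.7 103. ] 70.3
side well 72 uv 345.0 225.7 mean [ 619.9 -142.    24.6] z [ 8.5 23.2 44. ] rect [ 617.6 -139.6] [33.3 14.2] 68.1
```

View pics/scene_crop.png

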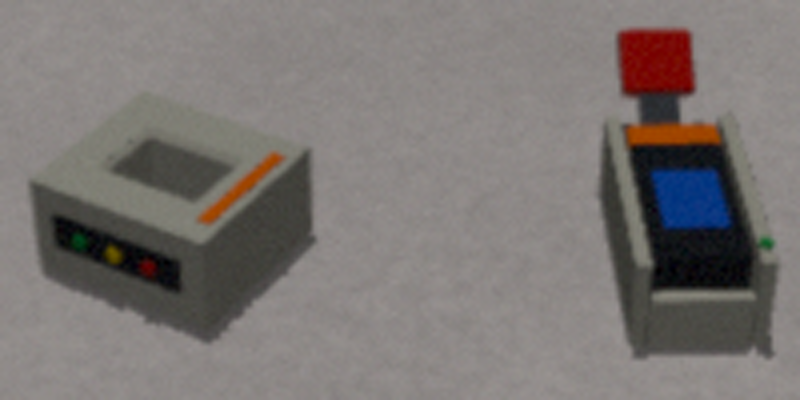

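The crop confirms the beige stand (stripe on top, well at crop (175,168)) and the beige dock with the dark pack and red pad at crop (655,60). Measured:
- Dock centre is about (571,137.5), yaw 12.3°. The pad is about (455,112,58), which agrees with the stated geometry.
- Stand centre is about (604,-132), with its y axis at about 70.3°.

I'm going above the pad with the fingers closed.

```bash
cat >> h.py <<'E'
D0=np.array([571,137.5]); DY=12.3
def dock(x,y,z): 
    a=np.radians(DY); return np.array([D0[0]+x*np.cos(a)-y*np.sin(a),D0[1]+x*np.sin(a)+y*np.cos(a),z])
def to(p,yaw=None):
    s=env.state(); R=Ro.from_euler('xyz',s['ee_rot'],degrees=True).as_matrix()
    d=R.T@(np.array(p)-s['ee_pos']); cy=np.degrees(np.arctan2(R[1,0],R[0,0]))
    r=0 if yaw is None else -((yaw-cy+180)%360-180)/5
    print('delta',d.round(1),'roll',round(r,2),'yaw now',cy.round(2))
E
python3 -c "
from h import *
to(dock(-112,0,120),DY)"
```

```text
delta [ 475.2 -563.4   94.1] roll 0.57 yaw now 15.17
```

arm_command([
  {"delta_pos": [475,-563,0],"roll": 0.57,"jaw": 0},
  {"delta_pos": [475,-563,0],"roll": 0.57,"jaw": 0},
  {"delta_pos": [475,-563,0],"roll": 0.57,"jaw": 0},
  {"delta_pos": [475,-563,0],"roll": 0.57,"jaw": 0},
  {"delta_pos": [475,-563,0],"roll": 0.57,"jaw": 0},
  {"delta_pos": [475,-563,0],"roll": 0.57,"jaw": 0},
  {"delta_pos": [475,-563,0],"roll": 0.57,"jaw": 0},
  {"delta_pos": [475,-563,0],"roll": 0.57,"jaw": 0},
  {"delta_pos": [475,-563,0],"roll": 0.57,"jaw": 0},
  {"delta_pos": [475,-563,0],"roll": 0.57,"jaw": 0},
  {"delta_pos": [475,-563,0],"roll": 0.57,"jaw": 0},
  {"delta_pos": [475,-563,0],"roll": 0.57,"jaw": 0},
  {"delta_pos": [475,-563,0],"roll": 0.57,"jaw": 0},
  {"delta_pos": [475,-563,0],"roll": 0.57,"jaw": 0},
  {"delta_pos": [475,-563,0],"roll": 0.57,"jaw": 0},
  {"delta_pos": [475,-563,0],"roll": 0.57,"jaw": 0},
  {"delta_pos": [475,-563,0],"roll": 0.57,"jaw": 0},
  {"delta_pos": [475,-563,0],"roll": 0.57,"jaw": 0},
  {"delta_pos": [475,-563,80],"roll": 0.57,"jaw": 0},
  {"delta_pos": [475,-563,80],"roll": 0.57,"jaw": 0},
])

```text
time_s: 1.82
ee_pos: [463.7, 114.9, 134.1]
ee_rot: [180.0, -0.3, 12.5]
force: [0.6, 1.1, -1.3]
gripper_width: 0.5
gripper_force: 0.0
```

Close look with the wrist camera to check dock and pad.

Run:
```python
from h import *
f=grab('wrist'); cv2.imwrite('pics/w1.png',f['img']); pickle.dump(f,open('w1.pkl','wb'))
print(f['s']['ee_pos'],f['s']['ee_rot'],f['s']['force'])
P=cloud(f); H,S,V=cv2.split(cv2.cvtColor(f['img'],cv2.COLOR_BGR2HSV))
for n,m in (('red',((H<6)|(H>174))&(S>150)&(V>60)),('orange',(H>6)&(H<20)&(S>150)),('blue',(H>100)&(H<130)&(S>150))):
    m=cv2.morphologyEx(m.astype(np.uint8),cv2.MORPH_OPEN,np.ones((5,5)))>0
    Q=P[m&~np.isnan(P[...,0])]
    if len(Q)<50: continue
    r=cv2.minAreaRect(Q[:,:2].astype(np.float32)); v,u=np.nonzero(m)
    print(n,len(Q),u.mean(),v.mean(),Q.mean(0).round(1),np.percentile(Q[:,2],[5,50,95]).round(1),np.round(r[0],1),np.round(r[1],1),r[2])
to(dock(-112,0,80),DY)
```

```text
[463.74839313 114.88721769 134.1037468 ] [179.99665233  -0.32376384  12.51198984] [ 0.64987314  1.13314862 -1.27244842]
red 1730 313.2607944732297 250.86183074265975 [460.8 112.6  54.5] [48.1 54.4 62.4] [457.  112.2] [28.6 41. ] 11.002415657043457
orange 4313 233.4471131639723 114.24642032332564 [540.2 185.8  42.3] [31.5 34.  53.5] [540.3 175.9] [156.6  49.9] 75.97712707519531
blue 8675 202.92531834346678 45.706894573821266 [576.5 212.3  44. ] [32.1 52.  54. ] [570.  224.9] [ 52.4 209.8] 7.648168563842773
delta [ 5.7  0.  45.9] roll 0.03 yaw now 12.45
```

View pics/w1.png

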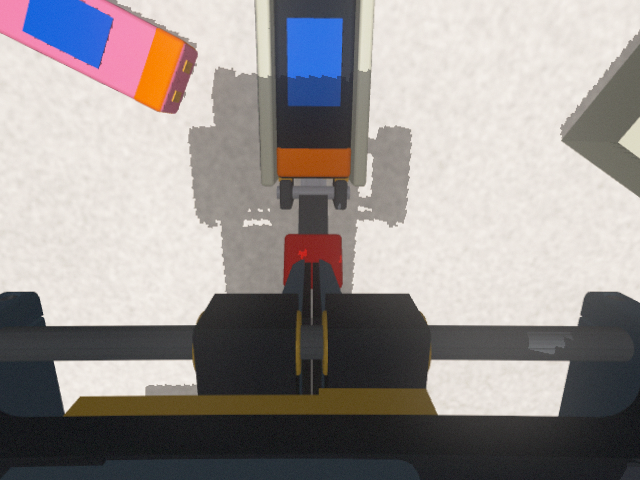

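The fingers (313,290) are laterally centred over the red pad (313,255). The arm was still settling, so I let it settle with hold rows.

arm_command([
  {"delta_pos": [0,0,0],"roll": 0,"jaw": 0},
  {"delta_pos": [0,0,0],"roll": 0,"jaw": 0},
  {"delta_pos": [0,0,0],"roll": 0,"jaw": 0},
  {"delta_pos": [0,0,0],"roll": 0,"jaw": 0},
])

```text
time_s: 2.2
ee_pos: [463.3, 112.7, 136.3]
ee_rot: [180.0, -0.3, 12.3]
force: [-0.5, 0.1, -0.2]
gripper_width: 0.4
gripper_force: 0.0
```

```bash
python3 -c "
from h import *
s=env.state();print(s['ee_pos'],s['force'])
to(dock(-112,0,75),DY)"
```

```text
[463.2767716  112.69545869 136.2521286 ] [-0.51143431  0.05337399 -0.24496731]
delta [-1.8 -1.3 61.2] roll -0.0 yaw now 12.28
```

arm_command([
  {"delta_pos": [-1,-1,20],"roll": 0,"jaw": 0},
  {"delta_pos": [-2,-1,40],"roll": 0,"jaw": 0},
  {"delta_pos": [-2,-1,55],"roll": 0,"jaw": 0},
  {"delta_pos": [-2,-1,61],"roll": 0,"jaw": 0},
  {"delta_pos": [-2,-1,63.5],"roll": 0,"jaw": 0},
  {"delta_pos": [-2,-1,66],"roll": 0,"jaw": 0},
  {"delta_pos": [-3,-1,68.5],"roll": 0,"jaw": 0},
  {"delta_pos": [-4,-1,71],"roll": 0,"jaw": 0},
  {"delta_pos": [-5,-1,73.5],"roll": 0,"jaw": 0},
  {"delta_pos": [-6,-1,76],"roll": 0,"jaw": 0},
  {"delta_pos": [-7,-1,78.5],"roll": 0,"jaw": 0},
  {"delta_pos": [-8,-1,81],"roll": 0,"jaw": 0},
  {"delta_pos": [-9,-1,83.5],"roll": 0,"jaw": 0},
  {"delta_pos": [-10,-1,86],"roll": 0,"jaw": 0},
  {"delta_pos": [-11,-1,88.5],"roll": 0,"jaw": 0},
  {"delta_pos": [-12,-1,91],"roll": 0,"jaw": 0},
  {"delta_pos": [-13,-1,93],"roll": 0,"jaw": 0},
  {"delta_pos": [-14,-1,95],"roll": 0,"jaw": 0},
])

```text
time_s: 3.7
ee_pos: [448.3, 110.8, 40.4]
ee_rot: [180.0, -0.1, 12.3]
force: [-1.0, 0.1, 10.5]
gripper_width: 0.5
gripper_force: 4.9
```

arm_command([
  {"delta_pos": [-1,0,2],"roll": 0,"jaw": 0},
  {"delta_pos": [-2,0,4],"roll": 0,"jaw": 0},
  {"delta_pos": [-3,0,6],"roll": 0,"jaw": 0},
  {"delta_pos": [-4,0,8],"roll": 0,"jaw": 0},
  {"delta_pos": [-5,0,10],"roll": 0,"jaw": 0},
  {"delta_pos": [-5,0,12],"roll": 0,"jaw": 0},
  {"delta_pos": [-5,0,14],"roll": 0,"jaw": 0},
  {"delta_pos": [-5,0,15.5],"roll": 0,"jaw": 0},
  {"delta_pos": [-5,0,15.5],"roll": 0,"jaw": 0},
])

```text
time_s: 4.45
ee_pos: [445.5, 110.2, 25.7]
ee_rot: [180.0, -0.4, 12.3]
force: [0.5, -0.2, 11.3]
gripper_width: 0.5
gripper_force: 5.7
```

arm_command([
  {"delta_pos": [0,0,1],"roll": 0,"jaw": 0},
  {"delta_pos": [0,0,2],"roll": 0,"jaw": 0},
  {"delta_pos": [0,0,3],"roll": 0,"jaw": 0},
  {"delta_pos": [0,0,4],"roll": 0,"jaw": 0},
  {"delta_pos": [0,0,4],"roll": 0,"jaw": 0},
])

```text
time_s: 4.87
ee_pos: [445.3, 110.1, 21.9]
ee_rot: [180.0, -0.4, 12.3]
force: [-1.2, -0.4, 13.1]
gripper_width: 0.6
gripper_force: 7.0
```

arm_command([
  {"delta_pos": [0,0,1],"roll": 0,"jaw": 0},
  {"delta_pos": [0,0,2],"roll": 0,"jaw": 0},
  {"delta_pos": [0,0,2],"roll": 0,"jaw": 0},
])

```text
time_s: 5.12
ee_pos: [445.4, 110.2, 20.2]
ee_rot: [180.0, -0.4, 12.3]
force: [-1.8, 0.8, 17.5]
gripper_width: 0.3
gripper_force: 8.6
```

arm_command([
  {"delta_pos": [0,0,1],"roll": 0,"jaw": 0},
  {"delta_pos": [0,0,1],"roll": 0,"jaw": 0},
  {"delta_pos": [0,0,1],"roll": 0,"jaw": 0},
])

```text
time_s: 5.37
ee_pos: [445.4, 110.2, 19.9]
ee_rot: [180.0, -0.4, 12.3]
force: [-3.1, -1.3, 24.7]
gripper_width: 0.4
gripper_force: 12.5
```

arm_command([
  {"delta_pos": [0,0,1],"roll": 0,"jaw": 0},
  {"delta_pos": [0,0,1.5],"roll": 0,"jaw": 0},
  {"delta_pos": [0,0,1.5],"roll": 0,"jaw": 0},
])

```text
time_s: 5.62
ee_pos: [445.5, 110.2, 19.6]
ee_rot: [180.0, -0.4, 12.3]
force: [-8.6, -1.8, 36.1]
gripper_width: 0.5
gripper_force: 18.7
```

The lever is at its stop: force rises with almost no travel. Retreat upwards.

arm_command([
  {"delta_pos": [0,0,-5],"roll": 0,"jaw": 0},
  {"delta_pos": [0,0,-20],"roll": 0,"jaw": 0},
  {"delta_pos": [0,0,-50],"roll": 0,"jaw": 0},
  {"delta_pos": [0,0,-90],"roll": 0,"jaw": 0},
  {"delta_pos": [20,0,-130],"roll": 0,"jaw": 50},
  {"delta_pos": [40,0,-165],"roll": 0,"jaw": 100},
  {"delta_pos": [60,0,-185],"roll": 0,"jaw": 100},
  {"delta_pos": [70,0,-190],"roll": 0,"jaw": 100},
  {"delta_pos": [70,0,-190],"roll": 0,"jaw": 100},
  {"delta_pos": [70,0,-190],"roll": 0,"jaw": 100},
  {"delta_pos": [70,0,-190],"roll": 0,"jaw": 100},
])

```text
time_s: 6.53
ee_pos: [509.6, 124.2, 203.8]
ee_rot: [180.0, 0.2, 12.3]
force: [-0.1, 0.7, -0.4]
gripper_width: 44.4
gripper_force: 0.0
```

Run:
```python
from h import *
print(env.state()['force'])
a=np.radians(DY); B=np.array([[np.cos(a),np.sin(a)],[-np.sin(a),np.cos(a)]])
ims=[]
for n in ('wrist','scene','side'):
    f=grab(n); pickle.dump(f,open(n+'2.pkl','wb')); ims.append(f['img'])
    P=cloud(f); L=P.copy(); L[...,:2]=(P[...,:2]-D0)@B.T
    H,S,V=cv2.split(cv2.cvtColor(f['img'],cv2.COLOR_BGR2HSV))
    near=(abs(L[...,0])<85)&(abs(L[...,1])<34)&(L[...,2]>15)&(L[...,2]<150)
    for k,m in (('blue',(H>100)&(H<130)&(S>150)),('org',(H>6)&(H<20)&(S>150)),('high',L[...,2]>62),('dark',(V<60)&(L[...,2]>58))):
        Q=L[m&near]
        if len(Q)<20: continue
        print(n,k,len(Q),'mean',np.median(Q,0).round(1),'lo',np.percentile(Q,2,0).round(1),'hi',np.percentile(Q,98,0).round(1))
        if k=='blue':
            c=Q.mean(0); nn=np.linalg.svd(Q-c)[2][2]; print('  normal(dock)',nn.round(3))
    pad=((H<6)|(H>174))&(S>150)&(V>60)&(L[...,0]<-85)&(L[...,0]>-170)&(abs(L[...,1])<40)
    if pad.sum()>20:
        Q=L[pad]; print(n,'pad',np.median(Q,0).round(1), np.percentile(Q,[5,95],0).round(1).tolist())
w=ims[0]; s=cv2.resize(ims[1][190:310,330:490],(640,480)); d=cv2.resize(ims[2][240:360,240:400],(640,480))
cv2.imwrite('pics/lift.png',cv2.resize(np.vstack([np.hstack([w,s]),np.hstack([d,w*0])]),(800,600)))
```

```text
[-0.06019525  0.6643587  -0.38467249]
wrist blue 1920 mean [-21.    0.2 105.2] lo [-42.2 -16.2  88.4] hi [ -5.5  15.3 117.3]
  normal(dock) [-0.622  0.     0.783]
wrist org 677 mean [-71.3   0.2  64.8] lo [-78.8 -23.4  58.4] hi [-64.6  23.2  70. ]
wrist high 8803 mean [ -7.8  -0.6 112.1] lo [-70.6 -24.4  65. ] hi [ 29.9  22.9 129.7]
wrist dark 5370 mean [  6.2   0.8 119.6] lo [-58.6 -23.7  74.4] hi [ 29.9  23.  130. ]
wrist pad [-127.6    0.2   17.9] [[-145.7, -18.3, 14.2], [-111.6, 17.9, 20.9]]
scene blue 37 mean [ 17.8  -9.7 111.2] lo [-28.8 -25.8  71.2] hi [ 31.8  19.5 126.2]
  normal(dock) [ 0.542  0.203 -0.816]
scene org 27 mean [-55.9 -25.2  56.2] lo [-73.9 -25.6  27.4] hi [-8.6  0.9 97.1]
scene high 587 mean [ 18.7  -4.8 112.2] lo [-40.8 -25.6  65.1] hi [ 31.5  23.2 128.7]
scene dark 576 mean [ 19.   -5.9 112.5] lo [-42.4 -25.6  63. ] hi [ 31.7  23.3 128.8]
side blue 308 mean [-23.5   0.6 103.3] lo [-45.8 -19.3  84.1] hi [  9.1  22.8 123.4]
  normal(dock) [-0.618  0.203  0.759]
side org 157 mean [-71.    5.9  63.5] lo [-79.5 -21.9  50.2] hi [-60.9  25.1  72.1]
side high 1067 mean [-21.5   7.9  98.6] lo [-71.9 -24.   63.9] hi [ 26.4  24.9 129.3]
side dark 694 mean [-10.4  17.9 100. ] lo [-61.4 -21.2  63.2] hi [ 26.2  25.1 130. ]
side pad [-130.3    1.7   17.3] [[-147.2, -16.9, 13.0], [-113.9, 19.5, 21.9]]
```

View pics/lift.png

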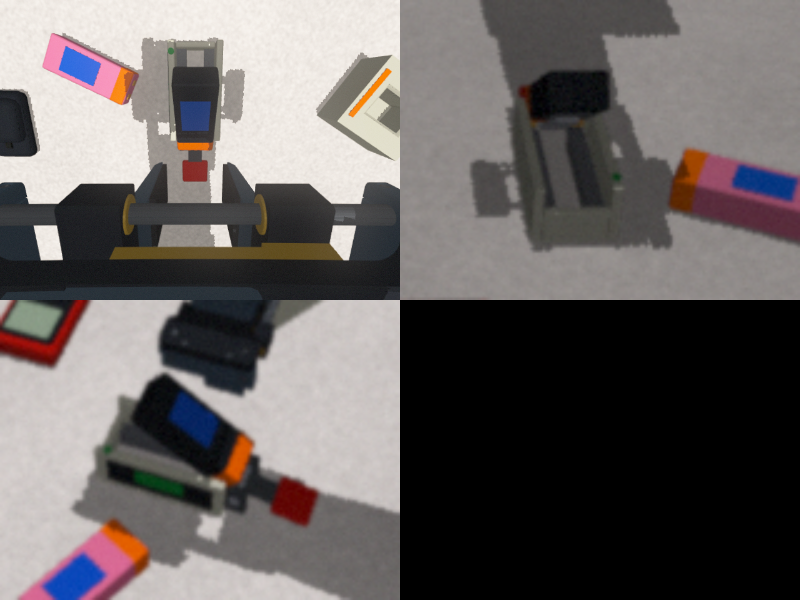

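The wrist view (top left) shows the pack tilted up, with its blunt end over the pocket at (195,75) and the red pad down at (195,170). The pad measures 17.6 mm high and the tilt 38°, both as expected. Pack in the dock frame: centre (-27,0,80), blunt end centre (20,0,117). I'll grasp at dock (1,0,102).

```bash
python3 -c "
from h import *
to(dock(1,0,83),DY)"
```

```text
delta [6.380e+01 1.000e-01 1.208e+02] roll 0.0 yaw now 12.32
```

arm_command([
  {"delta_pos": [30,0,0],"roll": 0,"jaw": 100},
  {"delta_pos": [60,0,0],"roll": 0,"jaw": 100},
  {"delta_pos": [64,0,10],"roll": 0,"jaw": 100},
  {"delta_pos": [64,0,35],"roll": 0,"jaw": 100},
  {"delta_pos": [64,0,65],"roll": 0,"jaw": 100},
  {"delta_pos": [64,0,90],"roll": 0,"jaw": 100},
  {"delta_pos": [64,0,108],"roll": 0,"jaw": 100},
  {"delta_pos": [64,0,117],"roll": 0,"jaw": 100},
  {"delta_pos": [64,0,121],"roll": 0,"jaw": 100},
  {"delta_pos": [64,0,121],"roll": 0,"jaw": 100},
  {"delta_pos": [64,0,121],"roll": 0,"jaw": 100},
])

```text
time_s: 7.6
ee_pos: [574.3, 138.3, 84.8]
ee_rot: [180.0, -0.1, 12.3]
force: [0.7, -0.4, -0.3]
gripper_width: 91.1
gripper_force: 0.0
```

arm_command([
  {"delta_pos": [0,0,0],"roll": 0,"jaw": 30},
  {"delta_pos": [0,0,0],"roll": 0,"jaw": 30},
  {"delta_pos": [0,0,0],"roll": 0,"jaw": 30},
  {"delta_pos": [0,0,0],"roll": 0,"jaw": 30},
  {"delta_pos": [0,0,0],"roll": 0,"jaw": 30},
  {"delta_pos": [0,0,0],"roll": 0,"jaw": 30},
  {"delta_pos": [0,0,0],"roll": 0,"jaw": 30},
], squeeze=12)

```text
time_s: 8.18
ee_pos: [573.8, 138.2, 84.0]
ee_rot: [180.0, -0.0, 12.3]
force: [0.6, -0.7, 1.7]
gripper_width: 50.2
gripper_force: 12.0
```

arm_command([
  {"delta_pos": [0,0,-5],"roll": 0,"jaw": 30},
  {"delta_pos": [0,0,-12],"roll": 0,"jaw": 30},
  {"delta_pos": [0,0,-22],"roll": 0,"jaw": 30},
  {"delta_pos": [0,0,-36],"roll": 0,"jaw": 30},
  {"delta_pos": [0,0,-50],"roll": 0,"jaw": 30},
  {"delta_pos": [0,0,-65],"roll": 0,"jaw": 30},
  {"delta_pos": [0,0,-80],"roll": 0,"jaw": 30},
  {"delta_pos": [0,0,-95],"roll": 0,"jaw": 30},
  {"delta_pos": [0,0,-105],"roll": 0,"jaw": 30},
  {"delta_pos": [0,0,-110],"roll": 0,"jaw": 30},
  {"delta_pos": [0,0,-110],"roll": 0,"jaw": 30},
  {"delta_pos": [0,0,-110],"roll": 0,"jaw": 30},
])

```text
time_s: 9.18
ee_pos: [573.4, 138.2, 193.7]
ee_rot: [180.0, 0.0, 12.3]
force: [0.5, -0.1, -3.2]
gripper_width: 50.3
gripper_force: 12.0
```

```bash
cat >> h.py <<'E'
def packtilt(n='side'):
    "tilt of pack from label/orange depth points in tool frame (TCP origin, tool xy, z up)"
    f=grab(n); s=f['s']; P=cloud(f); R=Ro.from_euler('xyz',s['ee_rot'],degrees=True).as_matrix()
    L=(P-s['ee_pos'])@R; L[...,2]*=-1
    H,S,V=cv2.split(cv2.cvtColor(f['img'],cv2.COLOR_BGR2HSV))
    near=(abs(L[...,0])<130)&(abs(L[...,1])<40)&(L[...,2]>-130)&(L[...,2]<80)
    o={}
    for k,m in (('blue',(H>100)&(H<130)&(S>120)&(V>40)),('org',(H>4)&(H<22)&(S>130)&(V>40))):
        m=near&m; 
        if m.sum()<12: print(n,k,m.sum()); continue
        Q=L[m]; Q=Q[np.abs(Q-np.median(Q,0)).max(1)<40]; c=np.median(Q,0); nn=np.linalg.svd(Q-Q.mean(0))[2][2]
        if nn[0]>0: nn=-nn
        print(n,k,len(Q),'med',c.round(1),'normal',nn.round(3),'x,z range',np.percentile(Q[:,[0,2]],[3,97],0).round(1).tolist()); o[k]=c
    if len(o)==2: d=o['blue']-o['org']; print('  tilt from orange->blue',np.degrees(np.arctan2(d[2],d[0])).round(1))
    return f
E
python3 - <<'E'
from h import *
ims=[packtilt(n)['img'] for n in('side','scene','wrist')]
cv2.imwrite('pics/held.png',cv2.resize(np.hstack([cv2.resize(ims[0][170:410,200:520],(640,480)),ims[2]]),(800,300)))
print(env.state()['force'],env.state()['gripper_force'],env.state()['ee_pos'])
E
```

```text
side blue 224 med [-34.2  -0.9  12.4] normal [-0.633 -0.     0.774] x,z range [[-47.7, 1.6], [-19.1, 25.3]]
side org 187 med [-71.7 -11.4 -21. ] normal [-0.89  -0.072 -0.451] x,z range [[-80.6, -40.2], [-56.6, -13.4]]
  tilt from orange->blue 41.7
scene blue 2
scene org 32 med [-52.4  11.  -41.9] normal [-0.995 -0.096  0.034] x,z range [[-58.4, -46.3], [-43.4, -25.9]]
wrist blue 1167 med [-35.4  -0.   11.5] normal [-0.633 -0.003  0.774] x,z range [[-49.4, -0.6], [-25.6, 19.4]]
wrist org 553 med [-73.6  -0.1 -19.7] normal [-0.623 -0.002  0.782] x,z range [[-80.5, -25.4], [-67.6, -14.9]]
  tilt from orange->blue 39.3
[ 0.37503666  0.11274884 -2.7124661 ] 11.998339891433716 [573.11945685 138.08473547 192.83922932]
```

View pics/held.png

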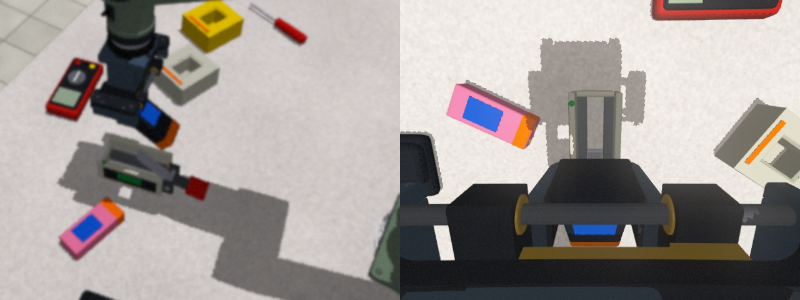

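The pack is held at 39°, about 0.3 kg, with no slip. I'm going to a look pose beside the stand at the stand's yaw.

```bash
python3 -c "
from h import *
to((529,-105,195),-19.7)"
```

```text
delta [-95.  228.1  -1.9] roll 6.4 yaw now 12.32
```

arm_command([
  {"delta_pos": [-9,20,0],"roll": 0.6,"jaw": 30},
  {"delta_pos": [-19,45,0],"roll": 1.3,"jaw": 30},
  {"delta_pos": [-30,72,0],"roll": 2.0,"jaw": 30},
  {"delta_pos": [-42,100,0],"roll": 2.8,"jaw": 30},
  {"delta_pos": [-53,128,0],"roll": 3.6,"jaw": 30},
  {"delta_pos": [-65,156,0],"roll": 4.4,"jaw": 30},
  {"delta_pos": [-76,183,0],"roll": 5.2,"jaw": 30},
  {"delta_pos": [-86,206,0],"roll": 5.8,"jaw": 30},
  {"delta_pos": [-92,220,0],"roll": 6.2,"jaw": 30},
  {"delta_pos": [-95,228,0],"roll": 6.4,"jaw": 30},
  {"delta_pos": [-95,228,0],"roll": 6.4,"jaw": 30},
  {"delta_pos": [-95,228,0],"roll": 6.4,"jaw": 30},
  {"delta_pos": [-95,228,0],"roll": 6.4,"jaw": 30},
])

```text
time_s: 10.42
ee_pos: [529.7, -103.8, 193.7]
ee_rot: [-180.0, 0.0, -19.6]
force: [0.7, 0.2, -2.2]
gripper_width: 49.9
gripper_force: 12.0
```

Run:
```python
from h import *
f=packtilt('wrist'); cv2.imwrite('pics/w3.png',f['img']); pickle.dump(f,open('w3.pkl','wb'))
s=f['s']; print(s['ee_pos'],s['ee_rot'],s['gripper_force'],s['force'])
P=cloud(f); z=P[...,2]
H,S,V=cv2.split(cv2.cvtColor(f['img'],cv2.COLOR_BGR2HSV))
n=(np.hypot(P[...,0]-604,P[...,1]+132)<85)
top=n&(z>51)&(z<60); Q=P[top]; r=cv2.minAreaRect(Q[:,:2].astype(np.float32)); print('top',len(Q),np.median(Q[:,2]),r)
n2=(np.hypot(P[...,0]-604,P[...,1]+132)<40)
fl=n2&(z<25); Q=P[fl]; r=cv2.minAreaRect(Q[:,:2].astype(np.float32)); print('floor',len(Q),np.median(Q[:,2]),r)
m=(n2&(z<40)).astype(np.uint8); c=max(cv2.findContours(m,0,1)[0],key=cv2.contourArea); 
hole=n2&~(z>53); Q=plane(f,np.argwhere(hole)[:,::-1],56); r=cv2.minAreaRect(Q[:,:2].astype(np.float32)); print('mouth',r)
```

```text
wrist blue 1151 med [-35.8  -0.6  11.1] normal [-0.633 -0.003  0.774] x,z range [[-49.5, -0.7], [-25.6, 19.2]]
wrist org 527 med [-73.8  -1.3 -19.9] normal [-0.625  0.001  0.781] x,z range [[-80.9, -25.9], [-67.7, -15.1]]
  tilt from orange->blue 39.2
[ 529.73408851 -103.80312526  193.70049913] [-1.79969009e+02  2.84629250e-02 -1.96067053e+01] 11.99976995587349 [ 0.71143816  0.18695451 -2.22794618]
top 14446 56.35089652395618 ((604.4854736328125, -131.76893615722656), (110.51220703125, 100.20594024658203), 70.37840270996094)
floor 2879 10.423702638218574 ((604.609375, -132.01795959472656), (56.09743881225586, 38.78118133544922), 69.9468994140625)
mouth ((604.9287719726562, -132.22772216796875), (59.599212646484375, 41.54451370239258), 70.3556900024414)
```

View pics/w3.png

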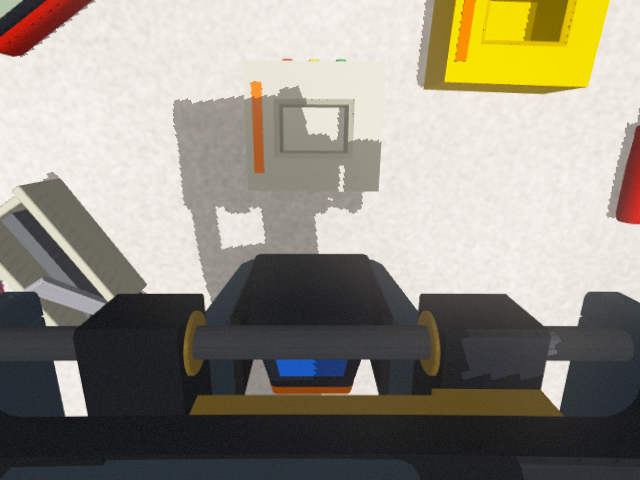

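The well at image (314,128) was measured by wrist depth:
- Centre (604.7,-132.0), floor 10.4, top 56.4.
- Opening 56 x 38.8, long axis at 70.3°.

The pack stays at 39° in the grip. My plan is to set its lowest corner about 14 mm into the well mouth, then swing the grip along an arc so the well wall turns the pack upright.

```bash
cat >> h.py <<'E'
C=np.array([604.7,-132.0]); SY=-19.7
def well(x,z,y=0): 
    a=np.radians(SY); return np.array([C[0]+x*np.cos(a)+y*np.sin(a),C[1]+x*np.sin(a)-y*np.cos(a),z-19])  # grip point -> TCP; y along tool y
def wellpos():
    s=env.state(); a=np.radians(SY); d=s['ee_pos'][:2]-C
    print('G well x',round(d@[np.cos(a),np.sin(a)],1),'y',round(d@[np.sin(a),-np.cos(a)],1),'z',round(s['ee_pos'][2]+19,1),'F',s['force'].round(1),'grip',round(s['gripper_force'],1),'w',round(s['gripper_width'],1))
E
python3 -c "
from h import *
wellpos(); to(well(63,115),SY)"
```

```text
G well x -80.1 y -1.4 z 212.7 F [-0.  -0.2 -2.5] grip 12.0 w 49.8
delta [143.1   1.7  97.7] roll 0.02 yaw now -19.58
```

arm_command([
  {"delta_pos": [15,0,0],"roll": 0,"jaw": 30},
  {"delta_pos": [40,1,0],"roll": 0,"jaw": 30},
  {"delta_pos": [70,2,0],"roll": 0,"jaw": 30},
  {"delta_pos": [100,2,0],"roll": 0,"jaw": 30},
  {"delta_pos": [125,2,5],"roll": 0,"jaw": 30},
  {"delta_pos": [138,2,15],"roll": 0,"jaw": 30},
  {"delta_pos": [143,2,30],"roll": 0,"jaw": 30},
  {"delta_pos": [143,2,50],"roll": 0,"jaw": 30},
  {"delta_pos": [143,2,68],"roll": 0,"jaw": 30},
  {"delta_pos": [143,2,80],"roll": 0,"jaw": 30},
  {"delta_pos": [143,2,87],"roll": 0,"jaw": 30},
  {"delta_pos": [143,2,92],"roll": 0,"jaw": 30},
  {"delta_pos": [143,2,96],"roll": 0,"jaw": 30},
  {"delta_pos": [143,2,98],"roll": 0,"jaw": 30},
  {"delta_pos": [143,2,98],"roll": 0,"jaw": 30},
], squeeze=10)

```text
time_s: 11.72
ee_pos: [663.8, -154.8, 96.3]
ee_rot: [-180.0, -0.0, -19.7]
force: [0.5, -0.1, -2.5]
gripper_width: 50.0
gripper_force: 10.0
```

Run:
```python
from h import *
wellpos(); f=packtilt('side'); g=packtilt('scene')
cv2.imwrite('pics/mouth.png',cv2.resize(np.hstack([cv2.resize(f['img'][150:300,270:470],(640,480)),cv2.resize(g['img'][130:295,180:400],(640,480))]),(800,300)))
to(well(63,115),SY)
```

```text
G well x 63.3 y 1.6 z 115.3 F [ 0.5 -0.1 -2.5] grip 10.0 w 50.0
side blue 247 med [-28.2  -0.2  17.7] normal [-0.62   0.038  0.783] x,z range [[-46.8, 0.6], [-6.7, 33.1]]
side org 161 med [-72.   -8.7 -22.3] normal [-0.847 -0.038 -0.531] x,z range [[-82.6, -41.5], [-56.7, -12.7]]
  tilt from orange->blue 42.5
scene blue 3
scene org 68 med [-65.  -25.  -32.7] normal [-0.129 -0.989 -0.077] x,z range [[-77.9, -46.2], [-52.8, -18.6]]
delta [-0.5 -1.6  0.8] roll 0.0 yaw now -19.68
```

View pics/mouth.png

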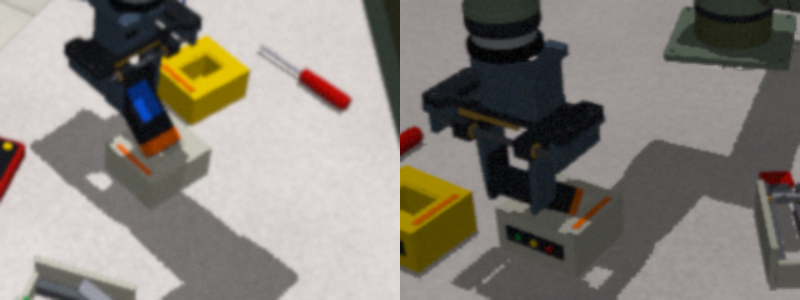

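The terminal corner sits in the well mouth (left view (160,145)) with no contact force yet. I start the arc.

arm_command([
  {"delta_pos": [-3,-0.5,-2],"roll": 0,"jaw": 30},
  {"delta_pos": [-6,-1,-4.5],"roll": 0,"jaw": 30},
  {"delta_pos": [-9,-1.5,-7],"roll": 0,"jaw": 30},
  {"delta_pos": [-12,-1.5,-9],"roll": 0,"jaw": 30},
  {"delta_pos": [-15,-1.5,-11.5],"roll": 0,"jaw": 30},
  {"delta_pos": [-18,-1.5,-14.5],"roll": 0,"jaw": 30},
  {"delta_pos": [-21,-1.5,-17],"roll": 0,"jaw": 30},
  {"delta_pos": [-24,-1.5,-19],"roll": 0,"jaw": 30},
  {"delta_pos": [-24,-1.5,-19],"roll": 0,"jaw": 30},
])

```text
time_s: 12.57
ee_pos: [641.1, -145.2, 115.6]
ee_rot: [-180.0, -0.0, -19.7]
force: [0.6, -0.2, -2.2]
gripper_width: 50.3
gripper_force: 10.0
```

Run:
```python
from h import *
wellpos(); f=packtilt('side'); packtilt('wrist')
```

```text
G well x 38.7 y 0.1 z 134.6 F [ 0.6 -0.2 -2.2] grip 10.0 w 50.3
side blue 257 med [-27.8  -0.1  17.1] normal [-0.635  0.042  0.771] x,z range [[-47.3, 1.5], [-6.7, 34.3]]
side org 166 med [-72.2  -9.3 -21.1] normal [-0.337 -0.275  0.901] x,z range [[-81.9, -40.6], [-54.3, -13.5]]
  tilt from orange->blue 40.7
wrist blue 1115 med [-35.6  -1.   11.1] normal [-0.634 -0.004  0.773] x,z range [[-47.6, 0.9], [-25.7, 19.2]]
wrist org 551 med [-72.9  -0.6 -19.7] normal [-0.625 -0.     0.781] x,z range [[-79.7, -25.4], [-67.2, -15.1]]
  tilt from orange->blue 39.5
```

There was no rotation. At 39° the well's edge pushes along the pack's axis, so it gives no torque. The low label-side edge needs a vertical wall instead. I'll use the stand's own outer +x face: back out, come down beside it, press that edge lightly on the face and swing the grip about it.

arm_command([
  {"delta_pos": [3,0,-15],"roll": 0,"jaw": 30},
  {"delta_pos": [20,0,-18],"roll": 0,"jaw": 30},
  {"delta_pos": [45,0,-18],"roll": 0,"jaw": 30},
  {"delta_pos": [72,0,-18],"roll": 0,"jaw": 30},
  {"delta_pos": [92,0,-18],"roll": 0,"jaw": 30},
  {"delta_pos": [102,0,-18],"roll": 0,"jaw": 30},
  {"delta_pos": [105,0,-12],"roll": 0,"jaw": 30},
  {"delta_pos": [105,0,0],"roll": 0,"jaw": 30},
  {"delta_pos": [105,0,15],"roll": 0,"jaw": 30},
  {"delta_pos": [105,0,28],"roll": 0,"jaw": 30},
  {"delta_pos": [105,0,35],"roll": 0,"jaw": 30},
  {"delta_pos": [105,0,39],"roll": 0,"jaw": 30},
  {"delta_pos": [105,0,39],"roll": 0,"jaw": 30},
  {"delta_pos": [105,0,39],"roll": 0,"jaw": 30},
], squeeze=9)

```text
time_s: 13.83
ee_pos: [740.4, -180.7, 76.3]
ee_rot: [180.0, -0.0, -19.7]
force: [0.7, 0.5, -3.0]
gripper_width: 49.9
gripper_force: 9.0
```

```bash
python3 -c "
from h import *
wellpos()
for t in (39.3,45,50,55,60,65,70,75,80,85,90):
    a=np.radians(t); print(t,(51+97.4*np.cos(a)+17.2*np.sin(a)).round(1),(46+97.4*np.sin(a)-17.2*np.cos(a)).round(1))"
```

```text
G well x 144.2 y 0.1 z 95.3 F [ 0.7  0.5 -3. ] grip 9.0 w 49.9
39.3 137.3 94.4
45 132.0 102.7
50 126.8 109.6
55 121.0 115.9
60 114.6 121.8
65 107.8 127.0
70 100.5 131.6
75 92.8 135.6
80 84.9 138.9
85 76.6 141.5
90 68.2 143.4
```

arm_command([
  {"delta_pos": [-4,0,0],"roll": 0,"jaw": 30},
  {"delta_pos": [-7,0,0],"roll": 0,"jaw": 30},
  {"delta_pos": [-9,0,-2],"roll": 0,"jaw": 30},
  {"delta_pos": [-11,0,-5],"roll": 0,"jaw": 30},
  {"delta_pos": [-13,0,-8],"roll": 0,"jaw": 30},
  {"delta_pos": [-15,0,-11],"roll": 0,"jaw": 30},
  {"delta_pos": [-17,0,-14],"roll": 0,"jaw": 30},
  {"delta_pos": [-17,0,-14],"roll": 0,"jaw": 30},
])

```text
time_s: 14.5
ee_pos: [724.4, -174.9, 91.2]
ee_rot: [-180.0, -0.1, -19.7]
force: [0.0, -0.6, -2.0]
gripper_width: 50.1
gripper_force: 9.0
```

Run:
```python
from h import *
wellpos(); f=packtilt('side'); packtilt('wrist')
```

```text
G well x 127.2 y 0.1 z 110.2 F [ 0.  -0.6 -2. ] grip 9.0 w 50.1
side blue 241 med [-26.2  -0.1  14.1] normal [-0.704  0.032  0.709] x,z range [[-45.0, -4.4], [-7.7, 31.6]]
side org 142 med [-67.1  -8.4 -29.1] normal [-0.073  0.175 -0.982] x,z range [[-75.6, -46.4], [-51.8, -21.2]]
  tilt from orange->blue 46.6
wrist blue 324 med [-39.4  -0.6   1.1] normal [-0.713 -0.003  0.701] x,z range [[-44.1, -3.9], [-35.0, 5.7]]
wrist org 389 med [-66.9   0.  -26.8] normal [-0.708 -0.001  0.706] x,z range [[-73.4, -33.6], [-62.2, -22.5]]
  tilt from orange->blue 45.4
```

It rotates now (45°), so I continue the arc slightly lower and further in.

arm_command([
  {"delta_pos": [-1,0,2],"roll": 0,"jaw": 30},
  {"delta_pos": [-3,0,3],"roll": 0,"jaw": 30},
  {"delta_pos": [-5,0,1.5],"roll": 0,"jaw": 30},
  {"delta_pos": [-8,0,-2],"roll": 0,"jaw": 30},
  {"delta_pos": [-11,0,-5],"roll": 0,"jaw": 30},
  {"delta_pos": [-14,0,-8],"roll": 0,"jaw": 30},
  {"delta_pos": [-17,0,-10.5],"roll": 0,"jaw": 30},
  {"delta_pos": [-20.5,0,-13.5],"roll": 0,"jaw": 30},
  {"delta_pos": [-24,0,-16],"roll": 0,"jaw": 30},
  {"delta_pos": [-28,0,-18.5],"roll": 0,"jaw": 30},
  {"delta_pos": [-31.5,0,-20.5],"roll": 0,"jaw": 30},
  {"delta_pos": [-35,0,-22.5],"roll": 0,"jaw": 30},
  {"delta_pos": [-39,0,-24.5],"roll": 0,"jaw": 30},
  {"delta_pos": [-39,0,-24.5],"roll": 0,"jaw": 30},
])

```text
time_s: 15.77
ee_pos: [686.3, -161.4, 114.6]
ee_rot: [180.0, 0.1, -19.7]
force: [0.2, 0.0, -2.4]
gripper_width: 50.0
gripper_force: 9.0
```

Run:
```python
from h import *
wellpos(); f=packtilt('side'); packtilt('wrist')
```

```text
G well x 86.7 y 0.1 z 133.6 F [ 0.2  0.  -2.4] grip 9.0 w 50.0
side blue 205 med [-14.6  -0.3   2.3] normal [-0.956  0.03   0.293] x,z range [[-23.4, -22.1], [-6.4, 26.5]]
side org 98 med [-30.  -12.3 -53.1] normal [-0.374  0.021 -0.927] x,z range [[-35.0, -66.2], [-8.3, -43.3]]
  tilt from orange->blue 74.5
wrist blue 0
wrist org 30 med [-14.4 -25.3  45. ] normal [-0.135  0.991  0.003] x,z range [[-15.2, 36.6], [-13.4, 55.1]]
```

arm_command([
  {"delta_pos": [-3,0,-1.5],"roll": 0,"jaw": 30},
  {"delta_pos": [-6,0,-2.5],"roll": 0,"jaw": 30},
  {"delta_pos": [-10,0,-4],"roll": 0,"jaw": 30},
  {"delta_pos": [-14,0,-5],"roll": 0,"jaw": 30},
  {"delta_pos": [-18,0,-6.5],"roll": 0,"jaw": 30},
  {"delta_pos": [-22,0,-8],"roll": 0,"jaw": 30},
  {"delta_pos": [-22,0,-8],"roll": 0,"jaw": 30},
])

```text
time_s: 16.45
ee_pos: [666.0, -154.1, 123.0]
ee_rot: [180.0, 0.0, -19.7]
force: [1.3, -0.6, -2.4]
gripper_width: 49.8
gripper_force: 9.0
```

Run:
```python
from h import *
wellpos(); f=packtilt('side'); g=packtilt('scene')
cv2.imwrite('pics/up.png',cv2.resize(np.hstack([cv2.resize(f['img'][130:280,250:450],(640,480)),cv2.resize(g['img'][150:300,170:370],(640,480))]),(800,300)))
for n,F in(('side',f),('scene',g)):
    s=F['s']; P=cloud(F); R=Ro.from_euler('xyz',s['ee_rot'],degrees=True).as_matrix(); L=(P-s['ee_pos'])@R; L[...,2]*=-1
    V=F['img'].max(2)
    m=(abs(L[...,1])<27)&(abs(L[...,0])<45)&(L[...,2]<-8)&(L[...,2]>-100)
    for z0 in range(-80,-5,8):
        Q=L[m&(L[...,2]>z0)&(L[...,2]<=z0+8)]
        if len(Q): print(n,z0,len(Q),np.percentile(Q[:,0],[3,50,97]).round(1),np.percentile(Q[:,1],[3,97]).round(1))
```

```text
G well x 65.1 y 0.1 z 142.0 F [ 1.3 -0.6 -2.4] grip 9.0 w 49.8
side blue 165 med [-8.8 -1.8  0.4] normal [-0.995  0.088  0.053] x,z range [[-14.8, -29.7], [-5.5, 25.3]]
side org 84 med [-12.3 -14.8 -59.1] normal [-0.244  0.022 -0.97 ] x,z range [[-16.1, -70.7], [13.0, -51.0]]
  tilt from orange->blue 86.6
scene blue 2
scene org 205 med [ 16.4 -15.7 -66.1] normal [-0.542  0.235  0.807] x,z range [[-13.0, -79.5], [19.1, -56.8]]
side -80 9 [-44.5  -8.   12.6] [-25.1  21.5]
side -72 160 [-44.5 -28.3   5.3] [-25.5  24.9]
side -64 57 [-39.4 -12.7  11. ] [-26.1  22.2]
side -56 41 [-14.8 -11.6  13. ] [-25.6  24.5]
side -48 44 [-14.8 -10.6  13.1] [-25.7  22.1]
side -40 39 [-12.3 -10.2  10.8] [-25.4  22.7]
side -32 44 [-12.9 -10.   17.4] [-26.6  22.3]
side -24 40 [-12.4  -9.6  16.7] [-26.4  17.5]
side -16 47 [-11.5  -8.6  18. ] [-26.2  18.1]
scene -80 43 [-16.5  15.1  18.1] [-26.   19.3]
scene -72 154 [-42.3  -1.9  18.5] [-26.3  19.6]
scene -64 91 [-9.9 16.8 19.3] [-26.   20.9]
scene -56 84 [-9.8 17.2 20.1] [-25.8  19.5]
scene -48 87 [-6.7 18.4 21. ] [-25.4  21.2]
scene -40 90 [-6.6 18.9 21.4] [-26.   21.7]
scene -32 93 [-7.  20.2 22.5] [-26.1  21.1]
scene -24 91 [-5.  21.  23.2] [-25.8  20.4]
scene -16 96 [-7.8 21.4 24.2] [-26.1  20.4]
```

View pics/up.png

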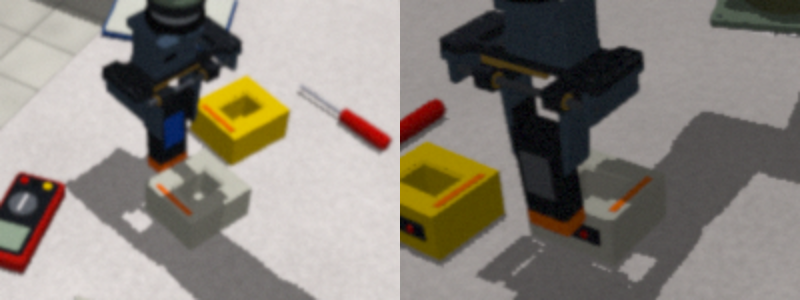

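The pack now hangs almost upright beside the stand (right view, terminals at (555,215)), with about 5° left. One more small arc.

arm_command([
  {"delta_pos": [-3,0,-0.5],"roll": 0,"jaw": 30},
  {"delta_pos": [-6,0,-1],"roll": 0,"jaw": 30},
  {"delta_pos": [-8.5,0,-1],"roll": 0,"jaw": 30},
  {"delta_pos": [-8.5,0,-1],"roll": 0,"jaw": 30},
])

```text
time_s: 16.88
ee_pos: [658.7, -151.5, 123.9]
ee_rot: [180.0, -0.0, -19.7]
force: [1.2, -0.7, -2.9]
gripper_width: 49.9
gripper_force: 9.0
```

```bash
cat >> h.py <<'E'
def prof():
    "pack sides in tool frame: fit x = a + b*(z+40) for label side (side cam) and underside (scene cam)"
    wellpos()
    for n,sg in(('side',-1),('scene',1)):
        F=grab(n); s=F['s']; P=cloud(F); R=Ro.from_euler('xyz',s['ee_rot'],degrees=True).as_matrix(); L=(P-s['ee_pos'])@R; L[...,2]*=-1
        m=(abs(L[...,1])<18)&(L[...,0]*sg>0)&(abs(L[...,0])<34)&(L[...,2]<-8)&(L[...,2]>-62)
        Q=L[m]; p=np.polyfit(Q[:,2]+40,Q[:,0],1); r=Q[:,0]-np.polyval(p,Q[:,2]+40); k=abs(r)<3; p=np.polyfit(Q[k,2]+40,Q[k,0],1)
        yy=L[(abs(L[...,0])<30)&(abs(L[...,1])<34)&(L[...,2]<-25)&(L[...,2]>-60)][:,1]
        H,S,V=cv2.split(cv2.cvtColor(F['img'],cv2.COLOR_BGR2HSV))
        o=L[(H>4)&(H<22)&(S>130)&(abs(L[...,1])<28)&(abs(L[...,0])<34)&(L[...,2]<-40)&(L[...,2]>-110)]
        print(n,k.sum(),'x@-40',p[1].round(1),'slope deg',np.degrees(np.arctan(p[0])).round(1),'y',np.percentile(yy,[3,97]).round(1),'orange z',np.percentile(o[:,2],[3,97]).round(1) if len(o) else None)
E
python3 -c "
from h import *
prof()"
```

```text
G well x 57.5 y 0.2 z 142.9 F [ 1.2 -0.7 -2.9] grip 9.0 w 49.9
side 126 x@-40 -6.8 slope deg -0.0 y [-26.2  20.6] orange z [-69.7 -50.7]
scene 305 x@-40 24.4 slope deg 2.3 y [-25.9  21.7] orange z [-87.5 -55.1]
```

It is upright within about 1–2°, with its axis 8.7 mm to tool +x of the grip. The label side touches the stand face at x≈50, consistent with the geometry. I lift, move over the well and re-check there.

arm_command([
  {"delta_pos": [2,0,-5],"roll": 0,"jaw": 30},
  {"delta_pos": [2,0,-18],"roll": 0,"jaw": 30},
  {"delta_pos": [2,0,-32],"roll": 0,"jaw": 30},
  {"delta_pos": [-5,0,-40],"roll": 0,"jaw": 30},
  {"delta_pos": [-18,0,-40],"roll": 0,"jaw": 30},
  {"delta_pos": [-35,0,-40],"roll": 0,"jaw": 30},
  {"delta_pos": [-50,0,-40],"roll": 0,"jaw": 30},
  {"delta_pos": [-61,0,-40],"roll": 0,"jaw": 30},
  {"delta_pos": [-66,0,-40],"roll": 0,"jaw": 30},
  {"delta_pos": [-66,0,-40],"roll": 0,"jaw": 30},
  {"delta_pos": [-66,0,-40],"roll": 0,"jaw": 30},
  {"delta_pos": [-66,0,-40],"roll": 0,"jaw": 30},
], squeeze=12)

```text
time_s: 17.98
ee_pos: [597.4, -129.5, 163.6]
ee_rot: [180.0, -0.0, -19.7]
force: [-0.6, -0.3, -3.3]
gripper_width: 49.9
gripper_force: 12.0
```

```bash
python3 -c "
from h import *
prof(); to(well(-8.7,109),SY)"
```

```text
G well x -7.7 y 0.2 z 182.6 F [-0.6 -0.3 -3.3] grip 12.0 w 49.9
side 138 x@-40 -6.6 slope deg -0.1 y [-26.4  20.7] orange z [-72.6 -49.8]
scene 313 x@-40 24.4 slope deg 1.4 y [-26.   20.5] orange z [-74.3 -55.2]
delta [-0.9 -0.2 73.3] roll 0.0 yaw now -19.68
```

arm_command([
  {"delta_pos": [-1,0,8],"roll": 0,"jaw": 30},
  {"delta_pos": [-1,0,18],"roll": 0,"jaw": 30},
  {"delta_pos": [-1,0,24],"roll": 0,"jaw": 30},
  {"delta_pos": [-1,0,27],"roll": 0,"jaw": 30},
  {"delta_pos": [-1,0,30],"roll": 0,"jaw": 30},
  {"delta_pos": [-1,0,33],"roll": 0,"jaw": 30},
  {"delta_pos": [-1,0,36],"roll": 0,"jaw": 30},
  {"delta_pos": [-1,0,39],"roll": 0,"jaw": 30},
  {"delta_pos": [-1,0,42],"roll": 0,"jaw": 30},
  {"delta_pos": [-1,0,42],"roll": 0,"jaw": 30},
])

```text
time_s: 18.92
ee_pos: [595.4, -128.9, 120.8]
ee_rot: [180.0, 0.1, -19.7]
force: [0.2, -0.1, -3.9]
gripper_width: 50.0
gripper_force: 12.0
```

arm_command([
  {"delta_pos": [0,0,3],"roll": 0,"jaw": 30},
  {"delta_pos": [0,0,6],"roll": 0,"jaw": 30},
  {"delta_pos": [0,0,9],"roll": 0,"jaw": 30},
  {"delta_pos": [0,0,12],"roll": 0,"jaw": 30},
  {"delta_pos": [0,0,15],"roll": 0,"jaw": 30},
  {"delta_pos": [0,0,18],"roll": 0,"jaw": 30},
  {"delta_pos": [0,0,21],"roll": 0,"jaw": 30},
  {"delta_pos": [0,0,24],"roll": 0,"jaw": 30},
  {"delta_pos": [0,0,24],"roll": 0,"jaw": 30},
])

```text
time_s: 19.67
ee_pos: [595.3, -128.9, 96.6]
ee_rot: [180.0, 0.1, -19.7]
force: [-0.1, -0.0, -3.0]
gripper_width: 49.8
gripper_force: 12.0
```

Free so far. Small steps to the bottom.

arm_command([
  {"delta_pos": [0,0,1.5],"roll": 0,"jaw": 30},
  {"delta_pos": [0,0,3],"roll": 0,"jaw": 30},
  {"delta_pos": [0,0,4.5],"roll": 0,"jaw": 30},
  {"delta_pos": [0,0,4.5],"roll": 0,"jaw": 30},
])

```text
time_s: 20.0
ee_pos: [595.6, -129.0, 92.7]
ee_rot: [180.0, 0.0, -19.7]
force: [-0.0, -0.1, -1.4]
gripper_width: 50.1
gripper_force: 12.0
```

arm_command([
  {"delta_pos": [0,0,1],"roll": 0,"jaw": 30},
  {"delta_pos": [0,0,2],"roll": 0,"jaw": 30},
  {"delta_pos": [0,0,2],"roll": 0,"jaw": 30},
])

```text
time_s: 20.25
ee_pos: [595.7, -129.0, 90.8]
ee_rot: [180.0, 0.0, -19.7]
force: [-0.2, -0.0, -2.7]
gripper_width: 49.8
gripper_force: 12.0
```

Run:
```python
from h import *
wellpos()
for n in ('side','scene'):
    F=grab(n); P=cloud(F); a=np.radians(SY); d=P[...,:2]-C; x=d@[np.cos(a),np.sin(a)]; y=d@[np.sin(a),-np.cos(a)]; z=P[...,2]
    m=(abs(y)<18)&(abs(x)<34)&(z>60)&(z<88)
    print(n,m.sum(),[(k,np.median(x[m&(z>k)&(z<k+7)]).round(1)) for k in (60,67,74,81)], 'orange visible', (lambda q: np.percentile(z[q],97).round(1) if q.sum() else None)(( cv2.cvtColor(F['img'],cv2.COLOR_BGR2HSV)[...,0]<22)&(cv2.cvtColor(F['img'],cv2.COLOR_BGR2HSV)[...,1]>130)&(abs(x)<25)&(abs(y)<27)))
```

```text
G well x -9.5 y 0.2 z 109.8 F [-0.2 -0.  -2.7] grip 12.0 w 49.8
side 62 [(60, np.float64(-16.1)), (67, np.float64(-15.7)), (74, np.float64(-15.8)), (81, np.float64(-16.9))] orange visible 145.7
scene 152 [(60, np.float64(15.8)), (67, np.float64(16.1)), (74, np.float64(16.5)), (81, np.float64(16.6))] orange visible 278.2
```

Centred (-16/+16) and upright in the well, still hanging. Lower a little more.

arm_command([
  {"delta_pos": [0,0,1],"roll": 0,"jaw": 30},
  {"delta_pos": [0,0,2],"roll": 0,"jaw": 30},
  {"delta_pos": [0,0,2],"roll": 0,"jaw": 30},
  {"delta_pos": [0,0,2],"roll": 0,"jaw": 30},
])

```text
time_s: 20.68
ee_pos: [595.7, -129.0, 88.8]
ee_rot: [180.0, 0.0, -19.7]
force: [0.4, 0.5, -2.9]
gripper_width: 49.5
gripper_force: 12.0
```

arm_command([
  {"delta_pos": [0,0,1],"roll": 0,"jaw": 30},
  {"delta_pos": [0,0,2],"roll": 0,"jaw": 30},
  {"delta_pos": [0,0,2],"roll": 0,"jaw": 30},
  {"delta_pos": [0,0,2],"roll": 0,"jaw": 30},
])

```text
time_s: 21.02
ee_pos: [595.9, -129.0, 87.5]
ee_rot: [180.0, -0.0, -19.7]
force: [-1.4, -0.2, 1.8]
gripper_width: 49.7
gripper_force: 12.0
```

arm_command([
  {"delta_pos": [0,0,0.6],"roll": 0,"jaw": 30},
  {"delta_pos": [0,0,0.6],"roll": 0,"jaw": 30},
  {"delta_pos": [0,0,0.6],"roll": 0,"jaw": 30},
])

```text
time_s: 21.27
ee_pos: [595.9, -129.1, 87.5]
ee_rot: [180.0, -0.1, -19.7]
force: [-2.0, 1.1, 5.4]
gripper_width: 49.8
gripper_force: 12.0
```

Run:
```python
from h import *
wellpos()
F=grab('wrist'); P=cloud(F); z=P[...,2]; m=(np.hypot(P[...,0]-C[0],P[...,1]-C[1])<22)&(z>100)&(z<140); print(m.sum(),np.percentile(z[m],[50,90,97]) if m.any() else '')
```

```text
G well x -9.2 y 0.2 z 106.5 F [-2.   1.1  5.4] grip 12.0 w 49.8
6595 [130.1717347  131.11427005 131.5000157 ]
```

The pack's top is at 130.2 mm, which is floor plus 120, so it rests on the bottom. Release and retreat upward.

arm_command([
  {"delta_pos": [0,0,-0.8],"roll": 0,"jaw": 30},
  {"delta_pos": [0,0,-0.8],"roll": 0,"jaw": 60},
  {"delta_pos": [0,0,-0.8],"roll": 0,"jaw": 90},
  {"delta_pos": [0,0,-0.8],"roll": 0,"jaw": 90},
  {"delta_pos": [0,0,-0.8],"roll": 0,"jaw": 90},
  {"delta_pos": [0,0,-0.8],"roll": 0,"jaw": 90},
  {"delta_pos": [0,0,-0.8],"roll": 0,"jaw": 90},
  {"delta_pos": [0,0,-10],"roll": 0,"jaw": 90},
  {"delta_pos": [0,0,-25],"roll": 0,"jaw": 90},
  {"delta_pos": [0,0,-50],"roll": 0,"jaw": 90},
  {"delta_pos": [0,0,-80],"roll": 0,"jaw": 90},
  {"delta_pos": [0,0,-110],"roll": 0,"jaw": 90},
  {"delta_pos": [0,0,-120],"roll": 0,"jaw": 90},
  {"delta_pos": [-40,0,-120],"roll": 0,"jaw": 90},
  {"delta_pos": [-80,0,-120],"roll": 0,"jaw": 90},
  {"delta_pos": [-80,0,-120],"roll": 0,"jaw": 90},
  {"delta_pos": [-80,0,-120],"roll": 0,"jaw": 90},
])

```text
time_s: 22.73
ee_pos: [518.2, -101.3, 206.3]
ee_rot: [180.0, 0.1, -19.7]
force: [0.0, 0.2, 0.1]
gripper_width: 81.6
gripper_force: 0.0
```

Run:
```python
from h import *
s=env.state(); print(s['ee_pos'],s['force'],s['gripper_width'],s['time_s'])
for n in ('side','scene','wrist'):
    F=grab(n); P=cloud(F); a=np.radians(SY); d=P[...,:2]-C; x=d@[np.cos(a),np.sin(a)]; y=d@[np.sin(a),-np.cos(a)]; z=P[...,2]
    m=(abs(y)<30)&(abs(x)<30)&(z>62)&(z<150)
    print(n,m.sum(),'x',np.percentile(x[m],[3,97]).round(1),'y',np.percentile(y[m],[3,97]).round(1),'z',np.percentile(z[m],[3,97]).round(1))
    q=m&(z>127); print('  top x',np.percentile(x[q],[3,97]).round(1),'y',np.percentile(y[q],[3,97]).round(1),'z',np.median(z[q]).round(1))
    if n=='side': cv2.imwrite('pics/end.png',F['img'])
```

```text
[ 518.1561136  -101.34780114  206.26972199] [0.00816251 0.15818522 0.12389269] 81.6425460408627 22.7333
side 487 x [-18.8  13. ] y [-25.8  20.6] z [ 64.5 132.9]
  top x [-16.8  13.9] y [-24.5  21.3] z 130.5
scene 954 x [-13.6  16.5] y [-25.8  21.7] z [ 64.7 130.7]
  top x [-14.6  14.6] y [-24.5  21.8] z 129.4
wrist 4029 x [-16.   14.3] y [-23.1  23. ] z [128.1 131.5]
  top x [-16.   14.3] y [-23.1  23. ] z 130.2
```

View pics/end.png

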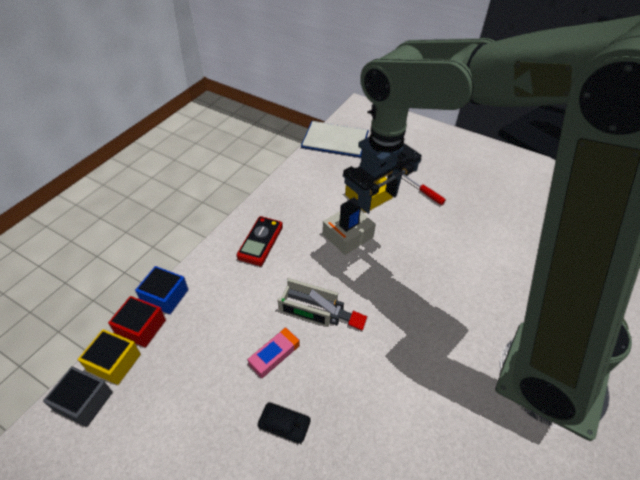

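The pack stands upright in the beige stand at (349,222) with its top level at 130 mm. The lever is still down at (357,320), the bystanders are untouched, and the gripper is clear. I'm handing the job in.

```bash
python3 -c "
from workcell import env
print(env.job_done())"
```

```text
the job is handed in; nothing more can be done
None
```

I pushed the lever down to its stop and stood the pack upright, terminals down, on the well floor before letting go. I touched none of the bystanders or look-alikes, and handed the job in at about 23 s with the gripper clear.

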